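# Weigh a tray of prints by taking it off the bench scale

## Task

Weigh the loaded tray by take-away: with the tray still on the bench scale, press the round key (power) fully down and let it spring back, then do the same with the square key (zero), and leave the narrow key (units) alone. Then lift the tray by its handle straight up, about ten centimetres clear of the scale, keeping it level so that its three printed parts stay in it. Finish while holding it there over the scale, steady and level in the gripper, and leave the other things on the desk where they are.

Things in the scene. Friction and masses are not known exactly. Their poses are not given: they have to be found in the camera images.
- scale: White bench scale, fixed, 260 (x) x 210 (y) mm, deck 36 mm above the desk; origin at the centre of its underside, +z up. On its -x side, towards the robot, three keys in a row at x = -102 mm, y = -60, 0 and +60 mm (which is where varies); a dark display at x = -58 mm; steel weighing plate behind.
- plate (a point): Centre of the top of the scale's steel weighing plate (150 x 180 mm), at (45, 0, 50) mm in the scale's frame.
- key_round_top (a point): Centre of the top face of the round key (power), 28 mm across; it stands 10 mm proud of a 38 mm square grey bezel, all in black plastic like the other two keys. 49 mm above the desk when up.
- key_square_top (a point): Centre of the top face of the square key (zero), 25 x 25 mm; it stands 10 mm proud of a 38 mm square grey bezel, all in black plastic like the other two keys. 49 mm above the desk when up.
- key_narrow_top (a point): Centre of the top face of the narrow key (units), 30 mm along the scale's x and 10 mm wide; it stands 10 mm proud of a 38 mm square grey bezel, all in black plastic like the other two keys. 49 mm above the desk when up. Not to be pressed.
- key_round (a joint): Travel of the round key in m: 0 up, 0.004 fully down; spring return, 1.2 N to start and 4.4 N fully down; counts as pressed beyond 0.003.
- key_square (a joint): Travel of the square key in m, as for the round key.
- key_narrow (a joint): Travel of the narrow key in m, as for the round key; must stay up.
- tray: Open aluminium tray, 130 (x) x 170 (y) mm, 30 mm high, walls and floor 4 mm, 0.26 to 0.5 kg; origin at the centre of its underside, +z up. Stands loose on the plate, underside 50 mm above the desk. A straight black handle bar runs along its y over its middle: 160 mm long, 12 mm thick in x, 85 to 105 mm above the underside, on an upright at each end.
- tray_grip (a point): Centre of the tray's handle bar, 95 mm above the tray's underside, above its middle; pinch the bar here across its 12 mm (along the tray's x).
- hood: White printed arched hood, 36 x 54 x 27 mm, loose in the tray; origin at the centre of its underside.
- tee: White printed T-shaped piece, 41 x 26 x 9 mm, loose in the tray; origin at the centre of its underside.
- bracket: White printed U-shaped bracket, 30 x 34 x 8 mm, loose in the tray; origin at the centre of its underside.
- tape_roll: Black tape roll, 71 mm across, 36 mm high, on the desk beside the scale; bystander; origin at the centre of its underside.
- teapot: Small white printed teapot, 67 x 102 x 43 mm, on the desk beside the scale; bystander; origin at the centre of its underside.

How it is judged:
On the way, in this order (a step that is already met when the one before it is completed fails the run):
1. the round key is pressed down with the tray on the scale (value of joint key_round above 0.003 m and contact force between tray and scale above 0.5 N), for 0.05 s.
2. then, the round key being up again, the square key is pressed down with the tray on the scale (value of joint key_square above 0.003 m and value of joint key_round below 0.001 m and contact force between tray and scale above 0.5 N), for 0.05 s.
3. then, the keys being up again, the tray is lifted level at least 60 mm clear of the plate (height (world z) of tray above 0.11 m and angle between tray's own z axis and vertical below 0.12 rad and contact force between tray and scale below 0.05 N and contact force between the fingers and tray above 1 N and horizontal distance between tray and plate below 0.12 m and value of joint each of key_round, key_square below 0.001 m), for 0.3 s.
At the end, for the whole second after the job is handed in: Fingers hold the tray (over 1 N), underside over 60 mm above the weighing plate, middle within 120 mm sideways of the plate centre, clear of the scale, level within 0.12 rad, under 20 mm/s and 0.1 rad/s; hood, tee and bracket lie in it; all keys up (all of step 3 and x of hood in the frame of tray between -0.065 and 0.065 m and y of hood in the frame of tray between -0.085 and 0.085 m and z of hood in the frame of tray between -0.01 and 0.04 m and x of tee in the frame of tray between -0.065 and 0.065 m and y of tee in the frame of tray between -0.085 and 0.085 m and z of tee in the frame of tray between -0.01 and 0.04 m and x of bracket in the frame of tray between -0.065 and 0.065 m and y of bracket in the frame of tray between -0.085 and 0.085 m and z of bracket in the frame of tray between -0.01 and 0.04 m and value of joint key_narrow below 0.001 m and linear speed of tray below 0.02 m/s and angular speed of tray below 0.1 rad/s); the arm keeps its last pose, push and grip.
It fails at once if the narrow key is pressed (value of joint key_narrow above 0.002 m).
It fails at once if two keys are down at once (value of joint each of key_round, key_square above 0.002 m).
It fails at once if the tray is tipped by more than 0.3 rad (angle between tray's own z axis and vertical above 0.3 rad).
It fails at once if the tape roll or the teapot is moved more than 30 mm (distance of any of tape_roll, teapot from where it was at the start of the episode above 0.03 m).
It also fails if it takes over 54 s, if anything falls off the work surface, if the arm or the gripper's body presses on something with over 40 N, if the wrist force passes 120 N, or if a joint passes its speed limit or range.

## Robot

A 7-joint arm with a two-finger parallel gripper is mounted at the origin on a cart in front of the work surface, level with it; the furniture and walls round the work are solid. World frame = base frame: x ahead of the robot, y to its left, z up, the work surface at z = 0. Lengths are in m, angles in rad, forces in N, time in s.
With the tool pointing down it reaches from about 0.4 to 0.85 m from the base axis. Payload 4.5 kg.
Tool frame: the origin (TCP) lies at the very end of the fingers, on their centre line; the grasp point (between the pads) lies 19 mm behind it (r.grip_depth is the z of the grasp point in the tool frame, in m); z points along the fingers, y is the line along which they close (so a half turn about z gives the same grasp; the last joint's range is limited). The gripper opens to 88 mm and grips with 3 to 60 N. Pads are 18 mm wide; open, the fingers measure 123 mm over their backs; the gripper's body (75 mm by 187 mm) begins 45 mm behind the grasp point.
Start: joints at [-1.244, 0.689, -0.195, 1.565, 0.157, 0.902, -0.215], TCP at [0.18, 0.598, 0.239] pointing down, gripper open.
Joint ranges: [-3.01, 3.01], [-0.46, 2.08], [-1.47, 1.51], [0.13, 2.56], [-1, 4.14], [0.04, 2.09], [-2.66, 2.66]. Speed limits (rad/s): [2.57, 2.57, 3.14, 3.14, 3.14, 3.14, 3.14].

## Interface

Orientations are given as a unit quaternion [x, y, z, w].
In Python, from plant import r, vision, finish_job gives the robot as it stands (r), with the cameras (vision) and the job as plain functions.
- The arm moves only by the tool step_hand, called after "Request:" as name(argument=value, ...) on one line, values as JSON. Schema: {"type":"object","properties":{"increments":{"type":"array","items":{"type":"array","items":{"type":"number"},"minItems":7,"maxItems":7},"minItems":1,"maxItems":10},"grip_force":{"type":"number"},"only":{"type":"string"},"quiet":{"type":"boolean"},"lines":{"type":"string"}},"required":["increments"],"additionalProperties":false}. increments is a list of rows, 1 to 10 of them, each of 7 numbers: the opening from 0.0 (shut) to 1.0 (fully open), then dx, dy, dz in normalised numbers (1 is 0.6 m), then a rotation vector rx, ry, rz in a scale on which 1.0 is pi rad; each row is the pose to reach, as a shift and turn from the pose commanded when the call began, along the tool's axes at that moment; what a row does not reach only later rows make up. A row lasts 1/10 s, in which the tool goes at most 0.05 m and 0.15 rad, less where a joint would pass 70% of its speed; a pose out of reach is approached as far as the arm can. The fingers move at their own pace and stop on an object; grip_force is the grip in N (left out, the last holds). Time passes only in rows, so rows that do not move let the fingers close. The tool returns the time, the measured TCP pose, the force, the opening and the grip force at its end. only (a regular expression) keeps the lines of the reply that match it, lines (a string "A,B") keeps lines A to B, and quiet returns only ok. No shift or turn number may pass 1 either way. Input that does not fit is refused with a message, and nothing moves.
- r.get_state(): the state, without advancing time (a new reading comes with each control period).
- vision.snapshot(name): name is "side" or "top" or "wrist"; returns the picture (384x512x3 uint8, red, green, blue); there is no depth.
- vision.camera_params(name): a dict with "fx", "fy", "cx", "cy" (pixels), "rvec" (rotation vector, rad) and "tvec" (3), from world to camera coordinates, as OpenCV has them. Camera axes: x right, y down, z forward; pixel columns grow to the right and rows downward; lengths in m; the calibration is good to about 2 mm. A picture is of the moment at which its call begins: read the wrist's pose just before it. camera_params takes no time and is no camera call; for the wrist camera it gives the pose at the moment of the call.
- finish_job(): hands the job in; it is judged then, once.
The state is a dict: "clock": time; "q": joint angles; "qd": joint speeds; "joint_torque": joint torques, N m; "tool_pos": TCP position; "eef_rot": TCP orientation; "contact_force": force on the tool from outside, world axes, zero at the start; "moment": the same for the moment, N m; "opening": opening from 0.0 (shut) to 1.0 (fully open); "finger_force": force on a finger pad.
Only numpy, scipy, OpenCV 4.12 (cv2) and the standard library are available. Lean on these libraries where they do the work, as an engineer would, in place of code of your own. Each camera call takes 0.05 s, during which the arm holds its last target. There are 200 camera calls.

## Working session

There is one attempt and no reset: what is moved stays moved. The work goes in short steps, Python scripts to look and compute and a tool call to move; the robot and the scene stay as the last step left them, time stands still between calls to the robot, and variables do not carry over. Pictures are saved under pics/ and viewed, at most 10 in all, crops included, and the job is handed in when it is done.

```bash
ls; mkdir -p pics
```

Run:
```python
from plant import r, vision, finish_job
import cv2
s=r.get_state();print(s['clock'],s['tool_pos'],s['eef_rot'],s['opening'])
for n in("side","top"):
    cv2.imwrite(f"pics/{n}0.png",vision.snapshot(n)[:,:,::-1]);print(n,vision.camera_params(n))
```

```text
pics
plant.py
0.0 [0.18029452 0.59774956 0.23789424] [ 1.45859422e-01  9.89304870e-01 -9.48361425e-04 -5.44572746e-05] 1.0027867121082648
side {'fx': 479.65025507929937, 'fy': 479.65025507929937, 'cx': 250.15404007413414, 'cy': 187.62169090268435, 'rvec': array([ 0.86148674, -2.47881003,  1.1816689 ]), 'tvec': array([0.29089268, 0.44912986, 0.53954957])}
top {'fx': 397.7323674118854, 'fy': 397.7323674118854, 'cx': 250.69694236102598, 'cy': 191.99209522951082, 'rvec': array([ 2.17782714, -2.18214666,  0.09864982]), 'tvec': array([-0.27609514,  0.55747015,  0.91698443])}
```

View pics/top0.png

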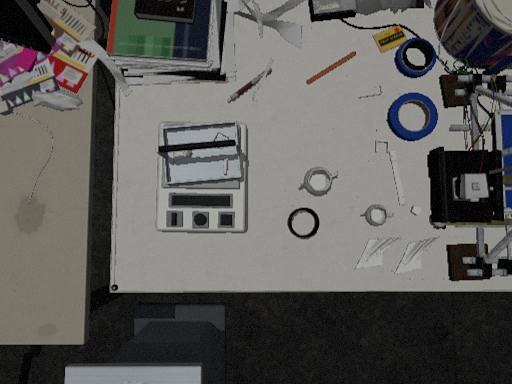

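View pics/side0.png

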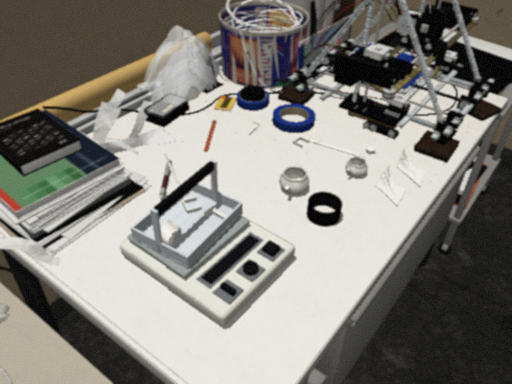

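The top view shows the keys along row 219: narrow at (174,219), round at (200,219) and square at (227,219). The handle bar runs from about (159,149) to (236,143). Next I segment these and cast rays.

Create h.py:
```python
import cv2,numpy as np
from plant import r, vision, finish_job
def ray(n,uv,z):
    c=vision.camera_params(n);R=cv2.Rodrigues(c['rvec'])[0];o=-R.T@c['tvec']
    d=R.T@np.array([(uv[0]-c['cx'])/c['fx'],(uv[1]-c['cy'])/c['fy'],1]);return o+d*(z-o[2])/d[2]
def blobs(img,box,th,amin=20):
    x0,y0,x1,y1=box;g=cv2.cvtColor(img[y0:y1,x0:x1],cv2.COLOR_BGR2GRAY)
    n,l,s,c=cv2.connectedComponentsWithStats((g<th).astype('uint8'))
    return [(c[i]+[x0,y0],s[i][:2]+[x0,y0],s[i][2:],cv2.minAreaRect(np.argwhere(l==i)[:,::-1].astype('float32')+np.float32([x0,y0]))) for i in range(1,n) if s[i][4]>=amin]
```

Run:
```python
from h import *
t=cv2.imread('pics/top0.png');s=cv2.imread('pics/side0.png')
for n,im,box,zb in(("top",t,(150,118,255,236),0),("side",s,(120,160,298,312),0)):
    for c,p,sz,m in blobs(im,box,55): print(n,c.round(1),p,sz,np.round(m[0],1),np.round(m[1],1),round(m[2],1),'z.049',ray(n,c,.049).round(4),'z.155',ray(n,c,.155).round(4))
a=cv2.resize(t[115:240,150:255],None,fx=4.5,fy=4.5,interpolation=cv2.INTER_CUBIC)
cv2.imwrite('pics/c.png',a)
```

```text
top [192.8 143.6] [158 123] [ 78  59 664] [194.2 139.6] [47.6 85.7] 61.4 z.049 [ 0.6681 -0.1425  0.049 ] z.155 [ 0.6458 -0.1576  0.155 ]
top [238.5 146.5] [237 138] [ 3 17 26] [238. 146.] [16.  2.] 90.0 z.049 [ 0.6613 -0.249   0.049 ] z.155 [ 0.6398 -0.2517  0.155 ]
top [202.5 181.6] [168 178] [ 72   8 132] [203.6 181.8] [ 2.5 71.3] 84.8 z.049 [ 0.5791 -0.1658  0.049 ] z.155 [ 0.5672 -0.1782  0.155 ]
top [201.2 200.3] [172 195] [ 58  11 552] [200.5 200.2] [57.2  9.6] 1.2 z.049 [ 0.536  -0.1633  0.049 ] z.155 [ 0.5291 -0.1759  0.155 ]
top [173.8 219.1] [171 213] [ 6 13 69] [173.5 219. ] [12.  5.] 90.0 z.049 [ 0.4928 -0.1007  0.049 ] z.155 [ 0.4909 -0.1207  0.155 ]
top [199.8 219.2] [194 214] [ 13  12 116] [199.5 219.5] [11.3 11.3] 45.0 z.049 [ 0.4925 -0.1605  0.049 ] z.155 [ 0.4906 -0.1735  0.155 ]
top [225.9 219.4] [220 214] [ 12  12 117] [225.9 219.3] [11.1 10.5] 5.2 z.049 [ 0.4918 -0.2201  0.049 ] z.155 [ 0.49   -0.2262  0.155 ]
side [184.  188.4] [155 162] [ 59  53 629] [184.6 187.4] [10.2 73.5] 49.8 z.049 [ 0.7298 -0.2394  0.049 ] z.155 [ 0.6344 -0.151   0.155 ]
side [165.2 181.2] [163 176] [ 5 11 30] [165.2 181. ] [ 2.7 10.2] 11.3 z.049 [ 0.7773 -0.2318  0.049 ] z.155 [ 0.6739 -0.1447  0.155 ]
side [128.3 189.3] [120 181] [ 22  21 245] [127.2 188.6] [13.9 25.2] 59.0 z.049 [ 0.8167 -0.165   0.049 ] z.155 [ 0.7067 -0.0891  0.155 ]
side [229.7 259.1] [202 236] [ 57  48 695] [230.2 258.7] [11.  66.5] 48.6 z.049 [ 0.5304 -0.1481  0.049 ] z.155 [ 0.4683 -0.075   0.155 ]
side [271.  248.6] [262 242] [ 18  14 161] [271.1 248.6] [14.7 11.9] 33.7 z.049 [ 0.4884 -0.2143  0.049 ] z.155 [ 0.4332 -0.1301  0.155 ]
side [250.2 268. ] [243 261] [ 15  14 163] [250.  267.5] [13. 14.] 90.0 z.049 [ 0.4896 -0.1546  0.049 ] z.155 [ 0.4343 -0.0804  0.155 ]
side [228.1 288.9] [221 283] [ 15  13 106] [228.1 288.9] [16.1  6.7] 32.0 z.049 [ 0.4904 -0.0958  0.049 ] z.155 [ 0.4349 -0.0314  0.155 ]
```

View pics/c.png

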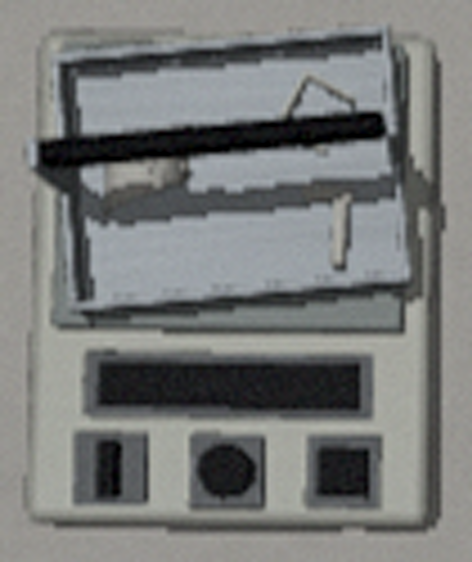

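The key spacing comes out at 60 mm, as it should. From here I get the bar's position and the move in tool axes.

Add to h.py:
```python
from scipy.spatial.transform import Rotation as Ro
def rel(p,yaw):
    s=r.get_state();R=Ro.from_quat(s['eef_rot']);ya=np.array([np.cos(yaw),np.sin(yaw),0])
    T=Ro.from_matrix(np.c_[np.cross(ya,[0,0,-1]),ya,[0,0,-1]])
    return R.inv().apply(np.array(p)-s['tool_pos']).round(4),(R.inv()*T).as_rotvec().round(4)
```

Run:
```python
from h import *
t=cv2.imread('pics/top0.png');s=cv2.imread('pics/side0.png')
for n,im,box in(("top",t,(150,130,245,165)),("side",s,(140,155,230,225))):
  for th in(15,25,35):
    for c,p,sz,m in blobs(im,box,th,100):
        b=cv2.boxPoints(m);b=b[np.argsort(b[:,0])];e=[b[:2].mean(0),b[2:].mean(0)]
        z=.155 if n=="top" else .148
        P=[ray(n,x,z) for x in e];d=P[0]-P[1]
        print(n,th,c.round(1),np.round(m[1],1),np.round(P,4).tolist(),'mid',((P[0]+P[1])/2).round(4),'len',np.linalg.norm(d).round(3),'yaw',(-np.arctan2(d[0],d[1])).round(3))
print(rel([.492,-.16,.09],.08))
```

```text
top 15 [198.1 146.5] [ 5.3 75.5] [[0.6341, -0.0882, 0.155], [0.6489, -0.2426, 0.155]] mid [ 0.6415 -0.1654  0.155 ] len 0.155 yaw 0.095
top 25 [196.4 145.7] [ 5.8 75.6] [[0.6342, -0.088, 0.155], [0.6492, -0.2426, 0.155]] mid [ 0.6417 -0.1653  0.155 ] len 0.155 yaw 0.097
top 35 [195.7 145.7] [ 7.1 75.6] [[0.6346, -0.088, 0.155], [0.6473, -0.2427, 0.155]] mid [ 0.641  -0.1654  0.155 ] len 0.155 yaw 0.081
side 15 [185.2 188.1] [ 7.2 70.5] [[0.6346, -0.0883, 0.148], [0.6469, -0.2386, 0.148]] mid [ 0.6408 -0.1634  0.148 ] len 0.151 yaw 0.082
side 25 [183.9 188.5] [ 8.2 71.5] [[0.6341, -0.0878, 0.148], [0.6493, -0.2414, 0.148]] mid [ 0.6417 -0.1646  0.148 ] len 0.154 yaw 0.099
side 35 [183.8 188.6] [ 8.8 73.4] [[0.6344, -0.0855, 0.148], [0.65, -0.2432, 0.148]] mid [ 0.6422 -0.1643  0.148 ] len 0.158 yaw 0.099
(array([-0.5171, -0.6354,  0.1491]), array([-1.3000e-03,  1.1000e-03,  1.1981e+00]))
```

The manual's scale: shifts go in shares of 0.6 m and turns go in shares of pi rad. Converting my numbers, -0.4 m / 0.6 = -0.6667, -0.22 m / 0.6 = -0.3667, 0.42 rad / 3.1416 = 0.1337.

Request:
step_hand(increments=[[0,-0.0333,-0.0167,0,0,0,0.0159],[0,-0.1,-0.0667,0,0,0,0.0382],[0,-0.175,-0.1167,0,0,0,0.0637],[0,-0.25,-0.1667,0,0,0,0.0891],[0,-0.325,-0.2167,0,0,0,0.1114],[0,-0.4,-0.2667,0.0167,0,0,0.1337],[0,-0.475,-0.3167,0.0167,0,0,0.156],[0,-0.55,-0.3667,0.0333,0,0,0.1783],[0,-0.6167,-0.4167,0.0333,0,0,0.1942],[0,-0.6667,-0.45,0.0333,0,0,0.2069]])

```text
clock: 1.1
tool_pos: [0.4786, 0.2317, 0.2184]
eef_rot: [0.455, 0.891, -0.001, -0.0]
contact_force: [1.3, 0.6, -0.2]
opening: 0.114
finger_force: 0.0
```

```bash
python3 -c "
from h import *
print(rel([.492,-.16,.09],.095),r.get_state()['q'].round(2))"
```

```text
(array([-0.3252, -0.2186,  0.1286]), array([-1.300e-03,  1.000e-04,  5.315e-01])) [-0.5   0.59 -0.07  1.87  0.06  0.68  0.03]
```

To row units: -0.3252 m / 0.6 = -0.542, -0.315 m / 0.6 = -0.525, 0.5315 rad / 3.1416 = 0.1692.

Request:
step_hand(increments=[[0,-0.05,-0.0333,0,0,0,0.0191],[0,-0.1083,-0.075,0,0,0,0.0382],[0,-0.175,-0.1167,0.0167,0,0,0.0573],[0,-0.2417,-0.1667,0.0333,0,0,0.0796],[0,-0.3083,-0.2083,0.05,0,0,0.1019],[0,-0.375,-0.25,0.075,0,0,0.1241],[0,-0.4417,-0.2917,0.1,0,0,0.1464],[0,-0.4917,-0.3333,0.125,0,0,0.1592],[0,-0.525,-0.3533,0.1417,0,0,0.1687],[0,-0.542,-0.3643,0.15,0,0,0.1692]])

```text
clock: 2.1
tool_pos: [0.4914, -0.1608, 0.1279]
eef_rot: [0.674, 0.739, -0.001, -0.0]
contact_force: [-0.2, 0.1, 0.2]
opening: 0.008
finger_force: 0.0
```

Request:
step_hand(increments=[[0,0,0,0,0,0,0],[0,0,0,0,0,0,0]])

```text
clock: 2.3
tool_pos: [0.4926, -0.1563, 0.1291]
eef_rot: [0.671, 0.741, 0.001, -0.0]
contact_force: [0.8, 0.5, 0.6]
opening: 0.005
finger_force: 0.0
```

```bash
python3 -c "
from h import *
print(rel([.492,-.16,.055],.095),r.get_state()['q'].round(2))
cv2.imwrite('pics/w1.png',vision.snapshot('side')[:,:,::-1])"
```

```text
(array([-0.0037, -0.001 ,  0.0741]), array([ 0.0003, -0.0013,  0.0037])) [ 0.22  0.72 -0.01  1.99  0.01  0.43  0.31]
```

View pics/w1.png

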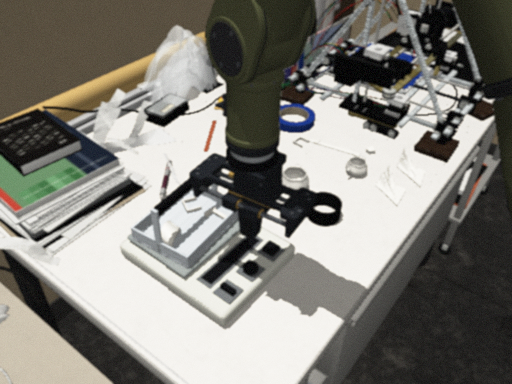

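The side view shows the closed gripper over the key row, with the tip at about (248,232) above the round key and clear of the tray. Next I descend and press.

To row units: 0.084 m / 0.6 = 0.14, 0.045 m / 0.6 = 0.075.

Request:
step_hand(increments=[[0,-0.0067,-0.0017,0.0333,0,0,0],[0,-0.0067,-0.0017,0.075,0,0,0],[0,-0.0067,-0.0017,0.1083,0,0,0],[0,-0.0067,-0.0017,0.1217,0,0,0],[0,-0.0067,-0.0017,0.1283,0,0,0],[0,-0.0067,-0.0017,0.135,0,0,0],[0,-0.0067,-0.0017,0.14,0,0,0],[0,-0.0067,-0.0017,0.14,0,0,0],[0,-0.0067,-0.0017,0.14,0,0,0]])

```text
clock: 3.25
tool_pos: [0.4924, -0.1613, 0.0457]
eef_rot: [0.672, 0.741, 0.001, 0.0]
contact_force: [0.2, 2.5, 4.5]
opening: 0.006
finger_force: 2.0
```

```bash
python3 -c "
from h import *
s=r.get_state();print(s['tool_pos'],s['contact_force'])"
```

```text
[ 0.49237669 -0.16134342  0.04568432] [0.20617803 2.47006251 4.48402649]
```

To row units: 0.003 m / 0.6 = 0.005, 0.002 m / 0.6 = 0.0033.

Request:
step_hand(increments=[[0,0,0,0.0033,0,0,0],[0,0,0,0.005,0,0,0],[0,0,0,0.005,0,0,0],[0,0,0,0.005,0,0,0]])

```text
clock: 3.65
tool_pos: [0.4924, -0.1614, 0.0449]
eef_rot: [0.672, 0.741, 0.001, 0.001]
contact_force: [-3.7, 4.8, 30.7]
opening: 0.004
finger_force: 15.1
```

Bottomed at 31 N. Lift, check, and move to the square key.

To row units: -0.059 m / 0.6 = -0.0983, -0.0064 m / 0.6 = -0.0107.

Request:
step_hand(increments=[[0,0,0,-0.0167,0,0,0],[0,0,0,-0.05,0,0,0],[0,-0.0167,0,-0.0667,0,0,0],[0,-0.0667,-0.0067,-0.0667,0,0,0],[0,-0.0983,-0.0107,-0.0667,0,0,0],[0,-0.0983,-0.0107,-0.0667,0,0,0],[0,-0.0983,-0.0107,-0.0667,0,0,0]])

```text
clock: 4.35
tool_pos: [0.4908, -0.2212, 0.0819]
eef_rot: [0.672, 0.74, 0.0, -0.0]
contact_force: [-0.9, 0.4, -0.3]
opening: 0.003
finger_force: 0.0
```

```bash
python3 -c "
from h import *
print(rel([.492,-.2195,.045],.095))"
```

```text
(array([0.0016, 0.0013, 0.0369]), array([-0.    , -0.0004,  0.0006]))
```

To row units: 0.041 m / 0.6 = 0.0683, 0.039 m / 0.6 = 0.065.

Request:
step_hand(increments=[[0,0.0017,0.0017,0.02,0,0,0],[0,0.0017,0.0017,0.0417,0,0,0],[0,0.0017,0.0017,0.0533,0,0,0],[0,0.0017,0.0017,0.06,0,0,0],[0,0.0017,0.0017,0.065,0,0,0],[0,0.0017,0.0017,0.0683,0,0,0],[0,0.0017,0.0017,0.0683,0,0,0],[0,0.0017,0.0017,0.0683,0,0,0]])

```text
clock: 5.15
tool_pos: [0.4914, -0.2187, 0.0447]
eef_rot: [0.672, 0.741, 0.0, -0.0]
contact_force: [-6.8, 6.8, 42.8]
opening: 0.008
finger_force: 21.4
```

To row units: -0.165 m / 0.6 = -0.275, 0.153 m / 0.6 = 0.255.

Request:
step_hand(increments=[[0,0,0,-0.0167,0,0,0],[0,0,0,-0.0833,0,0,0],[0,0,0,-0.1583,0,0,0],[1,0,0,-0.2333,0,0,0],[1,0,0.0167,-0.275,0,0,0],[1,0.0333,0.0833,-0.275,0,0,0],[1,0.05,0.15,-0.275,0,0,0],[1,0.0633,0.2167,-0.275,0,0,0],[1,0.065,0.255,-0.275,0,0,0],[1,0.065,0.255,-0.275,0,0,0]])

```text
clock: 6.15
tool_pos: [0.6433, -0.1643, 0.2049]
eef_rot: [0.671, 0.742, 0.001, 0.0]
contact_force: [-0.5, 0.6, 0.3]
opening: 0.617
finger_force: 0.0
```

Request:
step_hand(increments=[[1,0,0,0,0,0,0],[1,0,0,0,0,0,0],[1,0,0,0,0,0,0]])

```text
clock: 6.45
tool_pos: [0.639, -0.1678, 0.206]
eef_rot: [0.673, 0.74, -0.001, -0.0]
contact_force: [-0.8, 0.4, -0.9]
opening: 0.888
finger_force: 0.0
```

```bash
python3 -c "
from h import *
cv2.imwrite('pics/t2.png',vision.snapshot('top')[:,:,::-1])
cv2.imwrite('pics/wr.png',vision.snapshot('wrist')[:,:,::-1])
print(rel([.6413,-.165,.126],.095))"
```

```text
(array([0.0023, 0.002 , 0.0802]), array([-0.0005,  0.0001,  0.0004]))
```

View pics/wr.png

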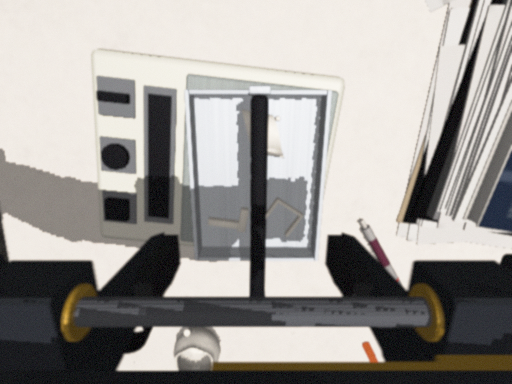

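The wrist view shows the bar at column 259, vertical and centred between the fingers (about 180 to 330), and all three parts in the tray. Descend and grip.

To row units: 0.08 m / 0.6 = 0.1333, 0.077 m / 0.6 = 0.1283.

Request:
step_hand(increments=[[1,0.0033,0.0017,0.0333,0,0,0],[1,0.0033,0.0017,0.075,0,0,0],[1,0.0033,0.0017,0.1083,0,0,0],[1,0.0033,0.0017,0.1283,0,0,0],[1,0.0033,0.0017,0.1333,0,0,0],[1,0.0033,0.0017,0.1333,0,0,0],[0.3,0.0033,0.0017,0.1333,0,0,0],[0.3,0.0033,0.0017,0.1333,0,0,0],[0.3,0.0033,0.0017,0.1333,0,0,0]], grip_force=45)

```text
clock: 7.45
tool_pos: [0.6417, -0.1648, 0.1267]
eef_rot: [0.672, 0.74, 0.0, 0.001]
contact_force: [-0.3, 0.5, 0.1]
opening: 0.751
finger_force: 0.0
```

Request:
step_hand(increments=[[0,0,0,0,0,0,0],[0,0,0,0,0,0,0],[0,0,0,0,0,0,0],[0,0,0,0,0,0,0],[0,0,0,0,0,0,0],[0,0,0,0,0,0,0]])

```text
clock: 8.05
tool_pos: [0.6412, -0.1646, 0.1259]
eef_rot: [0.672, 0.74, 0.0, -0.0]
contact_force: [-0.4, 0.5, -0.2]
opening: 0.207
finger_force: 0.0
```

Request:
step_hand(increments=[[0,0,0,0,0,0,0],[0,0,0,0,0,0,0],[0,0,0,0,0,0,0],[0,0,0,0,0,0,0],[0,0,0,0,0,0,0]], grip_force=55)

```text
clock: 8.55
tool_pos: [0.6416, -0.1646, 0.126]
eef_rot: [0.672, 0.74, 0.0, 0.0]
contact_force: [2.6, -0.3, -1.2]
opening: 0.127
finger_force: 55.0
```

Request:
step_hand(increments=[[0,0,0,-0.0017,0,0,0],[0,0,0,-0.005,0,0,0],[0,0,0,-0.01,0,0,0],[0,0,0,-0.0167,0,0,0],[0,0,0,-0.0217,0,0,0],[0,0,0,-0.025,0,0,0],[0,0,0,-0.025,0,0,0]])

```text
clock: 9.25
tool_pos: [0.6415, -0.1647, 0.1414]
eef_rot: [0.672, 0.74, 0.0, 0.0]
contact_force: [-0.4, 1.2, -5.5]
opening: 0.126
finger_force: 55.0
```

```bash
python3 -c "
from h import *
print(r.get_state()['moment'],r.get_state()['contact_force'])
cv2.imwrite('pics/s3.png',cv2.resize(vision.snapshot('side')[130:330,100:320,::-1],None,fx=3,fy=3))"
```

```text
[-0.11101349  0.07571279 -0.0282907 ] [-0.4124202   1.20008362 -5.50307266]
```

View pics/s3.png

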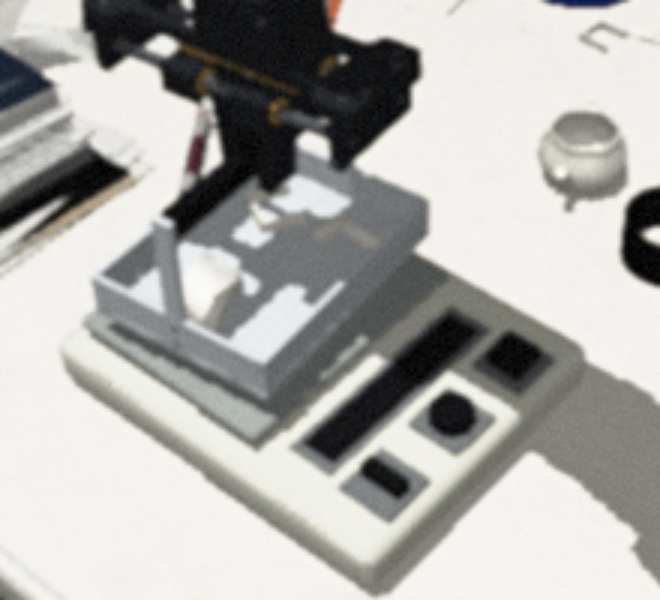

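The side view shows the tray clear of the plate and level, with the hood near (205,285) and the other parts inside. Continue the lift.

To row units: -0.085 m / 0.6 = -0.1417, -0.082 m / 0.6 = -0.1367.

Request:
step_hand(increments=[[0,0,0,-0.005,0,0,0],[0,0,0,-0.0167,0,0,0],[0,0,0,-0.0333,0,0,0],[0,0,0,-0.05,0,0,0],[0,0,0,-0.07,0,0,0],[0,0,0,-0.09,0,0,0],[0,0,0,-0.1083,0,0,0],[0,0,0,-0.125,0,0,0],[0,0,0,-0.1367,0,0,0],[0,0,0,-0.1417,0,0,0]])

```text
clock: 10.3
tool_pos: [0.6416, -0.1647, 0.2269]
eef_rot: [0.672, 0.74, 0.0, 0.001]
contact_force: [0.3, -0.5, -5.5]
opening: 0.127
finger_force: 55.0
```

Request:
step_hand(increments=[[0,0,0,0,0,0,0],[0,0,0,0,0,0,0],[0,0,0,0,0,0,0],[0,0,0,0,0,0,0],[0,0,0,0,0,0,0],[0,0,0,0,0,0,0],[0,0,0,0,0,0,0],[0,0,0,0,0,0,0],[0,0,0,0,0,0,0],[0,0,0,0,0,0,0]])

```text
clock: 11.3
tool_pos: [0.6412, -0.1647, 0.2259]
eef_rot: [0.672, 0.74, 0.0, -0.0]
contact_force: [-0.1, -1.0, -4.7]
opening: 0.124
finger_force: 55.0
```

```bash
python3 -c "
from h import *
print(r.get_state()['moment'],r.get_state()['contact_force'])
cv2.imwrite('pics/s4.png',cv2.resize(vision.snapshot('side')[90:330,100:320,::-1],None,fx=2.4,fy=2.4))"
```

```text
[-0.06985389  0.10049827 -0.01868868] [-0.07520495 -0.96778414 -4.66583625]
```

View pics/s4.png

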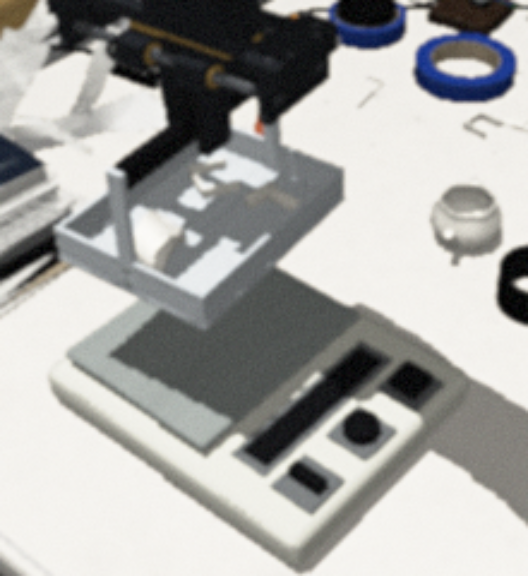

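The side view shows the tray about 100 mm above the plate, level and steady, with the parts inside and the keys up. I hand the job in.

```bash
python3 -c "
from plant import r, vision, finish_job
print(finish_job())"
```

```text
the job is handed in; nothing more can be done
None
```

I pressed the round key and then the square key to their stops, and handed the job in at 11.3 s with the tray held level about 100 mm above the plate, its three parts in it; the judge's verdict was not shown.

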